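# Lock the bayonet plug into the gearbox port

### The job

Close the spring-loaded port on the aluminium housing with the blue two-lugged plug: drop its lugs into the port's two slots, push it down against the spring, give it a quarter turn and let the spring lift it so that it is locked and seated upright. Leave the black plug, the flanged hub and the bronze ring where they are.

Things in the scene. Friction and masses are not known exactly. Their poses are not given: they have to be found in the camera images.
- plug: Blue bayonet plug, loose, upright, 0.16 kg, 68 mm tall; origin: centre of its underside. Round hub 40 mm across, 38 mm tall. At its foot two lugs along own +x and -x, 80 mm over the tips, each 16 mm wide, 8 mm tall. On top a grip bar along x (parallel to the lugs), 60 mm long, 16 mm thick, 38 to 68 mm above the origin: pinch it across from above. A half turn makes no difference.
- port: Fixed square aluminium housing, 120 x 120 mm (low feet at its y sides), 68 mm high; origin: centre of its underside. In its top a cross-shaped opening, 50 mm wide at the middle. Two slots 36 mm wide, along own +x and -x, reach 47 mm from the centre, with green marks at their ends. The lugs enter there, plug's x parallel to port's x (play 5 mm, 10 degrees). Its lip is 12 mm thick.
- port_seat (a point): Where the plug's origin is when locked: on the port's axis, 54 mm above its origin; axes as the port's. To turn, the plug's origin must be 7 to 15 mm below this point (11 is good), so that the lugs pass under the lip. After a quarter turn, either way, the plug's x is parallel to the port's y; let up, its lugs rise into two 36 mm wide recesses under the lip, which stop it turning back.
- spring (a joint): Travel of the domed steel spring plate in the middle of the port, m: 0 = up (top 60 mm above the port's origin; a plug merely standing on it is 6 mm above port_seat), 0.022 = at its bottom stop. It pushes up with about 6 N at first, 14 N at 0.017, 16 N at the stop. It reads about 0.006 under a locked plug.
- smooth_plug: Black plug without lugs, 46 mm across, 64 mm tall, with a bar grip, loose: not wanted. Origin: centre of its underside.
- flanged_hub: Grey steel hub with two flanges, 58 mm across, 65 mm tall, loose: not wanted. Origin: centre of its underside.
- bronze_ring: Flat bronze ring, 60 mm across, 12 mm high, loose: not wanted. Origin: centre of its underside.
There are look-alikes about, which are no part of the job. There is more than one size of the plug; the job needs the larger. There is more than one size of the port; the one meant has the size given above.

How it is judged:
On the way:
1. the blue plug is pushed down into the port, against the spring (value of joint spring above 0.011 m and horizontal distance between plug and port_seat below 0.012 m and z of plug in the frame of port_seat below -0.004 m), for 0.1 s.
At the end, for the whole second after the job is handed in: The blue plug sits in the port within 10 mm of its centre, a quarter turn (within 20 degrees) from the slots, lifted by the spring into the recesses (its origin within 3.5 mm of port_seat's height), upright within 7 degrees, still, with the spring plate still held down more than 2 mm (horizontal distance between plug and port_seat below 0.01 m and z of plug in the frame of port_seat between -0.0035 and 0.0035 m and angle between the x axis of plug and the y axis of port, either way round below 0.35 rad and angle between plug's own z axis and vertical below 0.12 rad and linear speed of plug below 0.02 m/s and value of joint spring above 0.002 m); the robot touches nothing.
It fails at once if a bystander part is moved by more than 30 mm (distance of any of smooth_plug, flanged_hub, bronze_ring from where it was at the start of the episode above 0.03 m).
It also fails if it takes over 40 s, if anything falls off the work surface, if the arm or the gripper's body presses on something with over 40 N, if the wrist force passes 120 N, or if a joint passes its speed limit or range.

### The arm

A 7-joint arm with a two-finger parallel gripper is mounted at the origin on the work surface. World frame = base frame: x ahead of the robot, y to its left, z up, the work surface at z = 0. Lengths are in m, angles in rad, forces in N, time in s.
With the tool pointing down it reaches from about 0.35 to 0.9 m from the base axis. Payload 8.1 kg.
Tool frame: the origin (TCP) lies midway between the tips of the shut fingers; the grasp point (between the pads) lies hold_point_z behind it (hold_point_z is the distance from the TCP to the grasp point, in m); z points along the fingers, y is the line along which they close (so a half turn about z gives the same grasp; the last joint's range is limited). The gripper opens to 85 mm and grips with 20 to 120 N. Pads are 22 mm wide; open, the fingers measure 114 mm over their backs; the gripper's body (76 mm by 85 mm) begins 54 mm behind the grasp point. The pads swing forward as they close: fully open they stand 13 mm farther back than shut.
Start: joints at [1.002, 0.434, 0.025, 1.573, -0.012, 1.134, -0.075], TCP at [0.281, -0.558, 0.231] pointing down, gripper open.
Joint ranges: [-2.62, 2.62], [-0.44, 2.09], [-1.27, 1.32], [0.08, 2.57], [-1.32, 4.46], [0.12, 2], [-2.74, 2.74]. Speed limits (rad/s): [2.22, 2.22, 3.01, 3.01, 3.14, 3.14, 3.14].

### API

Orientations are given as a rotation vector (axis times angle).
In Python, from plant import sense, snapshot, sign_off, spot_in, regions_of, tip_of, hold_point_z gives the robot as it stands.
- The arm moves only by the shell command python3 -m inch 'ROWS' [FORCE]. ROWS is JSON, a list of rows, each an object of numbers: "dx", "dy", "dz": the shift along the tool's x, y, z in units of 40 mm (1.0 is 40 mm); "twist": the turn about the tool's z in units of 0.1 rad (1.0 is 0.1 rad); "gripper": the finger opening in mm, from 0 to 85.4. A call has 1 to 12 rows; each row shifts and turns the commanded pose from where the row before left it, along the tool's axes as they then stand; what a row does not reach is not made up. A row lasts 1/8 s, in which the tool goes at most 62.5 mm and 10.7 degrees, less where a joint would pass 70% of its speed; a pose out of reach is approached as far as the arm can. A call with a number of a shift or a turn outside -1 to 1 is refused whole. A call with a gripper value outside its range is refused whole. The fingers move at their own pace and stop on an object; FORCE is the grip in N (left out, the last holds). Time passes only in rows, so rows that do not move let the fingers close. It gives the time, the measured TCP pose, the force, the opening and the grip force at its end, in the units of the state.
- sense(): the state, without advancing time (a new reading comes with each control period).
- snapshot(name): name is "scene" or "top" or "wrist"; returns a dict with "frame" (384x512x3 uint8, blue, green, red), "range_z" (384x512 float32, m along the optical axis (not along the pixel's ray), 0 where there is no reading), "fx", "fy", "cx", "cy" (pixels), "camera_from_world" (4x4, takes a point from world to camera coordinates). Camera axes: x right, y down, z forward; pixel columns grow to the right and rows downward; lengths in m; the calibration is good to about 2 mm. A picture is of the moment at which its call begins.
- sign_off(): hands the job in; it is judged then, once.
Trained networks look in a picture, given as the dict that the camera call returned (one of the last four; its "shot" number tells which), for a name from the list of things; names that differ only in an ending like _2 or _b are one class to them, and where a whole thing is asked for, a point or a joint stands for the part that bears it (a point fixed in the world has none). Each returns a list of dicts, best first, with "conf" (0 to 1); they miss things now and then, are a little off and sometimes report something else, mostly with a low value. They report only what shows in the picture. A call takes as long as a camera call. They do not tell look-alikes from the thing itself.
- spot_in(target, picture): "uv" ([column, row] in pixels, amid what is visible of it).
- regions_of(target, picture): "mask" (384x512 bool, what is visible of it) and "uv" ([column, row] in pixels, amid what is visible of it).
- tip_of(target, picture): "uv" ([column, row] in pixels: a listed point, or the origin of a listed thing).
The state is a dict: "time_s": time; "joint_pos": joint angles; "qvel": joint speeds; "joint_efforts": joint torques, N m; "tcp_pos": TCP position; "tool_rot": TCP orientation; "contact_force": force on the tool from outside, world axes, zero at the start; "ft_torque": the same for the moment, N m; "grip_width": finger opening in m; "grasp_force": force on a finger pad.
Only numpy, scipy, OpenCV 4.12 (cv2) and the standard library are available. Lean on these libraries where they do the work, as an engineer would, in place of code of your own. Each camera call takes 0.05 s, during which the arm holds its last target. There are 200 camera calls.

## Working session

There is one attempt and no reset: what is moved stays moved. The work goes in short steps, Python scripts to look and compute and a shell command to move; the robot and the scene stay as the last step left them, time stands still between calls to the robot, and variables do not carry over. Pictures are saved under pics/ and viewed, at most 10 in all, crops included, and the job is handed in when it is done.

```bash
mkdir -p pics; ls; cat > h.py <<'E'
import numpy as np, cv2
from plant import *
from scipy.spatial.transform import Rotation as R
def world(p,uv,r=2):
    u,v=int(round(uv[0])),int(round(uv[1]))
    w=p["range_z"][max(v-r,0):v+r+1,max(u-r,0):u+r+1]; z=np.median(w[w>0])
    c=np.array([(uv[0]-p["cx"])*z/p["fx"],(uv[1]-p["cy"])*z/p["fy"],z,1])
    return (np.linalg.inv(p["camera_from_world"])@c)[:3]
def cloud(p,m):
    v,u=np.nonzero(m&(p["range_z"]>0)); z=p["range_z"][v,u]
    c=np.stack([(u-p["cx"])*z/p["fx"],(v-p["cy"])*z/p["fy"],z,np.ones_like(z)])
    return (np.linalg.inv(p["camera_from_world"])@c)[:3].T
E
python3 - <<'E'
from h import *
s=sense(); print({k:np.round(v,3) for k,v in s.items()}, hold_point_z)
ims=[]
for n in ("top","scene"):
    p=snapshot(n); ims.append(p["frame"])
    for t in ("plug","port","smooth_plug","flanged_hub","bronze_ring"):
        for d in regions_of(t,p)[:4]:
            c=cloud(p,d["mask"]); 
            if len(c)<5: continue
            zt=np.percentile(c[:,2],98)
            top=c[c[:,2]>zt-.008]
            print(n,t,round(d["conf"],2),np.round(d["uv"]),"w",np.round(world(p,d["uv"]),3),"topz",zt.round(3),"topc",top[:,:2].mean(0).round(3),"ext",np.ptp(c[:,:2],axis=0).round(3))
cv2.imwrite("pics/a_top.png",ims[0]);cv2.imwrite("pics/a_scene.png",ims[1])
E
```

```text
pics
{'time_s': np.float64(0.0), 'joint_pos': array([ 1.002,  0.435,  0.025,  1.574, -0.012,  1.134, -0.075]), 'qvel': array([ 0.001, -0.   , -0.001,  0.001,  0.   , -0.   ,  0.   ]), 'joint_efforts': array([-1.0000e-03, -6.7048e+01,  1.0240e+00, -3.1622e+01,  1.5000e-02,
        1.2000e-02, -0.0000e+00]), 'tcp_pos': array([ 0.28 , -0.558,  0.23 ]), 'tool_rot': array([-3.055e+00, -7.250e-01,  1.000e-03]), 'contact_force': array([-0.087, -0.745,  0.181]), 'ft_torque': array([ 0.03 , -0.011, -0.018]), 'grasp_force': np.float64(0.0), 'grip_width': np.float64(0.085)} 0.0187
top plug 0.92 [212. 146.] w [0.587 0.13  0.067] topz 0.073 topc [0.602 0.128] ext [0.083 0.039]
top plug 0.74 [194. 108.] w [0.691 0.177 0.049] topz 0.057 topc [0.697 0.18 ] ext [0.055 0.048]
top port 0.88 [331. 174.] w [ 0.514 -0.159  0.053] topz 0.073 topc [ 0.516 -0.17 ] ext [0.156 0.17 ]
top port 0.65 [350. 271.] w [ 0.282 -0.191  0.079] topz 0.097 topc [ 0.285 -0.198] ext [0.223 0.233]
top smooth_plug 0.87 [240. 187.] w [0.488 0.065 0.049] topz 0.068 topc [0.489 0.072] ext [0.054 0.04 ]
top smooth_plug 0.38 [278.
[... 313 characters left out ...]
. 303.] w [0.711 0.182 0.032] topz 0.055 topc [0.702 0.181] ext [0.042 0.037]
scene plug 0.81 [318. 247.] w [0.618 0.128 0.067] topz 0.07 topc [0.606 0.131] ext [0.095 0.047]
scene port 0.92 [156. 215.] w [ 0.527 -0.164  0.054] topz 0.071 topc [ 0.52  -0.167] ext [0.171 0.173]
scene port 0.63 [146. 126.] w [ 0.293 -0.201  0.035] topz 0.094 topc [ 0.292 -0.194] ext [0.299 0.253]
scene smooth_plug 0.89 [282. 198.] w [0.511 0.074 0.064] topz 0.066 topc [0.494 0.075] ext [0.079 0.045]
scene flanged_hub 0.65 [369. 183.] w [0.486 0.249 0.057] topz 0.067 topc [0.474 0.256] ext [0.074 0.071]
scene bronze_ring 0.85 [238. 310.] w [ 0.701 -0.02   0.001] topz 0.015 topc [ 0.721 -0.015] ext [0.061 0.058]
```

```bash
python3 - <<'E'
import cv2
a=cv2.imread("pics/a_top.png");b=a[60:310,150:420]
cv2.imwrite("pics/a_topcrop.png",cv2.resize(b,None,fx=2.3,fy=2.3,interpolation=cv2.INTER_CUBIC))
E
```

```text
(no output)
```

View pics/a_topcrop.png

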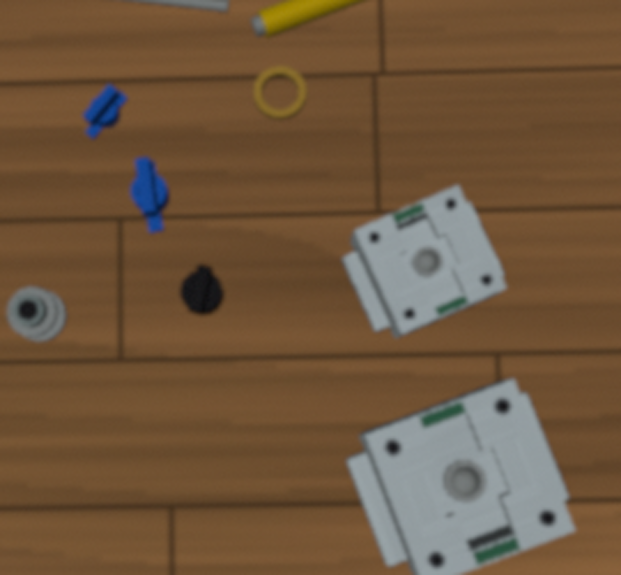

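View pics/a_scene.png

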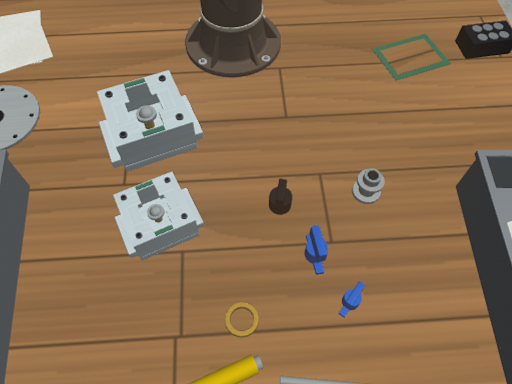

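Candidates (top image):
- **Blue plugs:** the large one is at (212,146), its top about 70 mm up. The small one is at (194,108), about 55 mm.
- **Ports:** one at (331,174) is about 70 mm high, and the bigger one at (350,271) is about 95 mm.

By the stated sizes I choose the plug at (212,146) and the port at (331,174).

```bash
cat >> h.py <<'E'
def near(p,t,xy):
    best=None
    for d in regions_of(t,p):
        c=cloud(p,d["mask"])
        if len(c) and np.hypot(*(np.median(c[:,:2],0)-xy))<.06: return d,c
    return None,None
def yaw_of(pts):
    r=cv2.minAreaRect(pts[:,:2].astype(np.float32)*1000)
    w,v=np.linalg.eigh(np.cov(pts[:,:2].T)); return np.arctan2(v[1,1],v[0,1]),r
def tool():
    s=sense(); M=R.from_rotvec(s["tool_rot"]).as_matrix(); return np.array(s["tcp_pos"]),M,s
def delta(xyz,yaw=None):
    t,M,s=tool(); d=M.T@(np.array(xyz)-t)/.04
    ty=np.arctan2(M[1,0],M[0,0]); print("tool",t.round(4),"yaw",ty.round(3),"j7",round(s["joint_pos"][6],3),"units dxyz",d.round(2))
    if yaw is not None:
        k=(yaw-ty+np.pi/2)%np.pi-np.pi/2; print("world turn",k.round(3),"twist units",(-k/.1).round(2))
def greens(p,xy,rad=.085):
    b=p["frame"].astype(int); g=(b[...,1]>b[...,2]+25)&(b[...,1]>b[...,0]+8)
    c=cloud(p,g); c=c[(np.hypot(*(c[:,:2]-xy).T)<rad)&(c[:,2]>.05)]
    lab=cv2.kmeans(c[:,:2].astype(np.float32),2,None,(3,50,1e-5),5,0)
    m=[c[lab[1][:,0]==i].mean(0) for i in (0,1)]; dd=m[1]-m[0]
    print("greens",len(c),np.round(m,4).tolist(),"ctr",((m[0]+m[1])/2).round(4),"yaw",np.arctan2(dd[1],dd[0]).round(3),"dist",np.linalg.norm(dd).round(4))
E
python3 - <<'E'
from h import *
for n in ("top","scene"):
    p=snapshot(n); greens(p,np.array([.518,-.168]))
    d,c=near(p,"plug",np.array([.604,.13]))
    y,r=yaw_of(c); top=c[c[:,2]>.055]; y2,r2=yaw_of(top)
    print(n,"plug",y.round(3),r,"bar",y2.round(3),r2,top.mean(0).round(4))
delta([.604,.13,.23],-.15)
E
```

```text
greens 55 [[0.467, -0.1903, 0.0691], [0.5653, -0.1483, 0.0697]] ctr [ 0.5161 -0.1693  0.0694] yaw 0.404 dist 0.1069
top plug -3.087 ((604.1427001953125, 127.35005950927734), (38.675662994384766, 72.078857421875), 73.13373565673828) bar -3.045 ((601.0560302734375, 128.0102081298828), (58.03316879272461, 15.652335166931152), 6.748196601867676) [0.5999 0.1273 0.0681]
greens 147 [[0.5662, -0.1474, 0.0685], [0.468, -0.1882, 0.0691]] ctr [ 0.5171 -0.1678  0.0688] yaw -2.748 dist 0.1064
scene plug -2.966 ((603.9673461914062, 131.63504028320312), (78.46400451660156, 39.952056884765625), 25.405569076538086) bar -3.022 ((603.9834594726562, 131.87051391601562), (60.484920501708984, 17.109222412109375), 6.181351184844971) [0.6064 0.1308 0.0668]
tool [ 0.2807 -0.5584  0.2313] yaw 0.466 j7 -0.075 units dxyz [ 14.95 -11.75   0.03]
world turn -0.616 twist units 6.16
```

```bash
python3 -m inch '[{"dx":1,"dy":-0.8},{"dx":1,"dy":-0.8},{"dx":1,"dy":-0.8},{"dx":1,"dy":-0.8},{"dx":1,"dy":-0.8},{"dx":1,"dy":-0.8},{"dx":1,"dy":-0.8},{"dx":1,"dy":-0.8},{"dx":1,"dy":-0.8},{"dx":1,"dy":-0.8},{"dx":1,"dy":-0.8},{"dx":1,"dy":-0.8}]'
python3 -c "
from h import *
delta([.604,.130,.23],.11)"
```

```text
tool [ 0.2807 -0.5584  0.2313] yaw 0.466 j7 -0.075 units dxyz [ 14.95 -11.75   0.03]
world turn -0.356 twist units 3.56invalid input
```

```bash
python3 -m inch '[{"dx":1,"dy":-0.8,"dz":0,"twist":0,"gripper":85},{"dx":1,"dy":-0.8,"dz":0,"twist":0,"gripper":85},{"dx":1,"dy":-0.8,"dz":0,"twist":0,"gripper":85},{"dx":1,"dy":-0.8,"dz":0,"twist":0,"gripper":85},{"dx":1,"dy":-0.8,"dz":0,"twist":0,"gripper":85},{"dx":1,"dy":-0.8,"dz":0,"twist":0,"gripper":85},{"dx":1,"dy":-0.8,"dz":0,"twist":0,"gripper":85},{"dx":1,"dy":-0.8,"dz":0,"twist":0,"gripper":85},{"dx":1,"dy":-0.8,"dz":0,"twist":0,"gripper":85},{"dx":1,"dy":-0.8,"dz":0,"twist":0,"gripper":85},{"dx":1,"dy":-0.8,"dz":0,"twist":0,"gripper":85}]'
python3 -c "
from h import *
delta([.604,.130,.23],.11)"
```

```text
time_s: 2.17
tcp_pos: [0.5164, -0.0449, 0.2316]
tool_rot: [3.057, 0.724, 0.001]
contact_force: [0.5, -0.5, 0.6]
grip_width: 0.0851
grasp_force: 0.0
tool [ 0.5164 -0.0449  0.2316] yaw 0.465 j7 -1.202 units dxyz [ 3.92 -2.92  0.04]
world turn -0.355 twist units 3.55
```

```bash
python3 -m inch '[{"dx":1,"dy":-0.7,"dz":0,"twist":0,"gripper":85},{"dx":1,"dy":-0.7,"dz":0,"twist":0,"gripper":85},{"dx":1,"dy":-0.75,"dz":0,"twist":0,"gripper":85},{"dx":0.9,"dy":-0.75,"dz":0,"twist":0,"gripper":85},{"dx":0,"dy":0,"dz":0,"twist":1,"gripper":85},{"dx":0,"dy":0,"dz":0,"twist":1,"gripper":85},{"dx":0,"dy":0,"dz":0,"twist":1,"gripper":85},{"dx":0,"dy":0,"dz":0,"twist":0.55,"gripper":85},{"dx":0,"dy":0,"dz":0,"twist":0,"gripper":85}]'
python3 - <<'E'
from h import *
p=snapshot("wrist")
for d in regions_of("plug",p):
    c=cloud(p,d["mask"]); zt=np.percentile(c[:,2],97); top=c[(c[:,2]>zt-.006)]; y,r=yaw_of(top); print(round(d["conf"],2),np.round(d["uv"]),"top",zt.round(4),"bar",y.round(3),np.round(r[0],1),np.round(r[1],1), "all",np.round(yaw_of(c)[1][1],1))
cv2.imwrite("pics/w1.png",p["frame"])
delta([.604,.130,.23],.11)
E
```

```text
time_s: 3.3
tcp_pos: [0.603, 0.1274, 0.2313]
tool_rot: [3.137, 0.174, 0.0]
contact_force: [0.5, 0.6, -0.7]
grip_width: 0.0849
grasp_force: 0.0
0.75 [215.  68.] top 0.0556 bar 2.437 [700.6 181.5] [12.6 46.2] all [36.2 62.6]
0.68 [254. 162.] top 0.0712 bar -3.032 [604.8 130.7] [59.9 15.3] all [39.1 69.7]
tool [0.6031 0.1274 0.2313] yaw 0.112 j7 -1.84 units dxyz [ 0.03 -0.06  0.03]
world turn -0.002 twist units 0.02
```

View pics/w1.png

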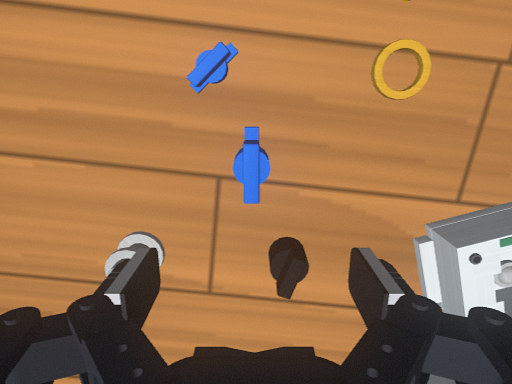

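The chosen plug is at (252,165), clearly larger than the one at (212,66), and the bar is aligned with the tool's x. The black plug is at (288,262), well clear of the fingers. Descending.

```bash
python3 -m inch '[{"dx":0.05,"dy":-0.07,"dz":0.8,"twist":0,"gripper":85},{"dx":0,"dy":0,"dz":1,"twist":0,"gripper":85},{"dx":0,"dy":0,"dz":1,"twist":0,"gripper":85},{"dx":0,"dy":0,"dz":1,"twist":0,"gripper":85},{"dx":0,"dy":0,"dz":0.6,"twist":0,"gripper":85},{"dx":0,"dy":0,"dz":0.33,"twist":0,"gripper":60},{"dx":0,"dy":0,"dz":0,"twist":0,"gripper":30},{"dx":0,"dy":0,"dz":0,"twist":0,"gripper":5},{"dx":0,"dy":0,"dz":0,"twist":0,"gripper":5},{"dx":0,"dy":0,"dz":0,"twist":0,"gripper":5},{"dx":0,"dy":0,"dz":0,"twist":0,"gripper":5},{"dx":0,"dy":0,"dz":0,"twist":0,"gripper":5}]' 80
```

```text
time_s: 4.9
tcp_pos: [0.6057, 0.1306, 0.0435]
tool_rot: [-3.136, -0.174, -0.004]
contact_force: [-1.0, -0.2, 5.8]
grip_width: 0.0143
grasp_force: 78.9
```

```bash
python3 -m inch '[{"dx":0,"dy":0,"dz":-0.5,"twist":0,"gripper":5},{"dx":0,"dy":0,"dz":-1,"twist":0,"gripper":5},{"dx":0,"dy":0,"dz":-1,"twist":0,"gripper":5},{"dx":0,"dy":0,"dz":-1,"twist":0,"gripper":5},{"dx":0,"dy":0,"dz":-0.5,"twist":0,"gripper":5},{"dx":0,"dy":0,"dz":0,"twist":0,"gripper":5}]'
python3 -c "
from h import *
delta([.5166,-.1685,.20],.398)"
```

```text
time_s: 5.65
tcp_pos: [0.6056, 0.1307, 0.204]
tool_rot: [-3.136, -0.174, -0.006]
contact_force: [0.5, -0.1, -2.3]
grip_width: 0.0145
grasp_force: 78.0
tool [0.6056 0.1307 0.204 ] yaw 0.111 j7 -1.853 units dxyz [-3.04  7.19  0.09]
world turn 0.287 twist units -2.87
```

```bash
python3 -m inch '[{"dx":-0.3,"dy":0.6,"dz":0,"twist":0,"gripper":5},{"dx":-0.4,"dy":1,"dz":0,"twist":0,"gripper":5},{"dx":-0.4,"dy":1,"dz":0,"twist":0,"gripper":5},{"dx":-0.4,"dy":1,"dz":0,"twist":0,"gripper":5},{"dx":-0.4,"dy":1,"dz":0,"twist":0,"gripper":5},{"dx":-0.4,"dy":1,"dz":0,"twist":0,"gripper":5},{"dx":-0.4,"dy":0.9,"dz":0,"twist":0,"gripper":5},{"dx":-0.34,"dy":0.7,"dz":0,"twist":0,"gripper":5},{"dx":0,"dy":0,"dz":0,"twist":-1,"gripper":5},{"dx":0,"dy":0,"dz":0,"twist":-1,"gripper":5},{"dx":0,"dy":0,"dz":0,"twist":-0.87,"gripper":5},{"dx":0,"dy":0,"dz":0,"twist":0,"gripper":5}]'
python3 - <<'E'
from h import *
delta([.5166,-.1685,.20],.398)
t,M,s=tool()
p=snapshot("wrist"); greens(p,np.array([.5166,-.1685])); cv2.imwrite("pics/w2.png",p["frame"])
for n in ("scene","wrist"):
    if n!="wrist": p=snapshot(n)
    else: p=snapshot("wrist")
    for d in regions_of("plug",p):
        c=cloud(p,d["mask"])
        if len(c): print(n,round(d["conf"],2),np.round(d["uv"]),np.median(c,0).round(3),np.percentile(c[:,2],[2,98]).round(3))
E
```

```text
time_s: 7.15
tcp_pos: [0.5149, -0.1692, 0.2009]
tool_rot: [-3.079, -0.62, 0.003]
contact_force: [0.4, 0.5, -0.4]
grip_width: 0.0148
grasp_force: 78.0
tool [ 0.5149 -0.1692  0.2009] yaw 0.397 j7 -1.033 units dxyz [ 0.05 -0.    0.02]
world turn 0.001 twist units -0.01
greens 473 [[0.5643, -0.1404, 0.0709], [0.5706, -0.1561, 0.0709]] ctr [ 0.5674 -0.1483  0.0709] yaw -1.19 dist 0.0169
scene 0.89 [141. 173.] [ 0.53  -0.162  0.2  ] [0.162 0.227]
scene 0.81 [354. 299.] [0.705 0.177 0.033] [0.005 0.055]
wrist 0.76 [254. 243.] [ 0.528 -0.166  0.228] [0.167 0.229]
wrist 0.44 [266. 175.] [ 0.525 -0.181  0.054] [0.053 0.055]
```

View pics/w2.png

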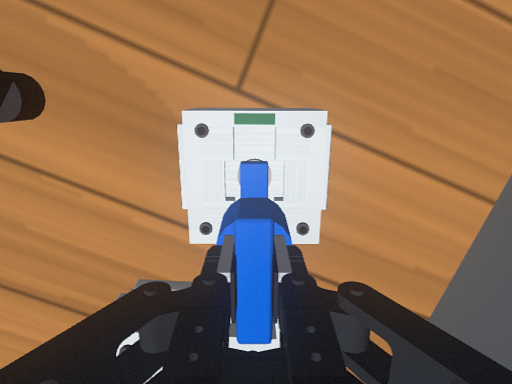

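Plug, gripped at (254,270), lies in line with the port's slot: the green mark is at (254,118) and the lug tip at (254,165). The port is square to the tool. Descending into the slots.

```bash
python3 -m inch '[{"dx":0.08,"dy":0,"dz":0.5,"twist":0,"gripper":5},{"dx":0,"dy":0,"dz":0.6,"twist":0,"gripper":5},{"dx":0,"dy":0,"dz":0.5,"twist":0,"gripper":5},{"dx":0,"dy":0,"dz":0.4,"twist":0,"gripper":5},{"dx":0,"dy":0,"dz":0.3,"twist":0,"gripper":5},{"dx":0,"dy":0,"dz":0,"twist":0,"gripper":5},{"dx":0,"dy":0,"dz":0,"twist":0,"gripper":5}]' 110
```

```text
time_s: 8.28
tcp_pos: [0.5191, -0.1681, 0.1106]
tool_rot: [3.079, 0.62, 0.001]
contact_force: [-0.5, -0.1, -1.5]
grip_width: 0.0137
grasp_force: 109.9
```

```bash
python3 -m inch '[{"dx":-0.03,"dy":0,"dz":0.2,"twist":0,"gripper":5},{"dx":0,"dy":0,"dz":0.2,"twist":0,"gripper":5},{"dx":0,"dy":0,"dz":0,"twist":0,"gripper":5},{"dx":0,"dy":0,"dz":0,"twist":0,"gripper":5}]'
python3 -c "
from h import *
s=sense();print(s['contact_force'],s['ft_torque'])"
```

```text
time_s: 8.78
tcp_pos: [0.5187, -0.1687, 0.0948]
tool_rot: [3.079, 0.62, 0.004]
contact_force: [-0.2, -0.5, 7.9]
grip_width: 0.014
grasp_force: 111.6
[-0.17100452 -0.45946     7.94077005] [ 0.06667506 -0.02237369  0.03869639]
```

```bash
python3 -m inch '[{"dx":0,"dy":0,"dz":0.14,"twist":0,"gripper":5},{"dx":0,"dy":0,"dz":0.11,"twist":0,"gripper":5},{"dx":0,"dy":0,"dz":0,"twist":0,"gripper":5},{"dx":0,"dy":0,"dz":0,"twist":0,"gripper":5}]'
python3 -c "
from h import *
s=sense();print(s['contact_force'],s['ft_torque'],s['joint_pos'][6])"
```

```text
time_s: 9.28
tcp_pos: [0.5188, -0.1687, 0.0853]
tool_rot: [3.078, 0.62, 0.004]
contact_force: [-0.9, 1.1, 12.8]
grip_width: 0.0139
grasp_force: 112.2
[-0.94432164  1.07209593 12.82331535] [ 0.15422534  0.31661589 -0.02792802] -1.0770310101469232
```

```bash
python3 -m inch '[{"dx":0,"dy":0,"dz":0,"twist":-1,"gripper":5},{"dx":0,"dy":0,"dz":0,"twist":-1,"gripper":5},{"dx":0,"dy":0,"dz":0,"twist":-1,"gripper":5},{"dx":0,"dy":0,"dz":0,"twist":-1,"gripper":5},{"dx":0,"dy":0,"dz":0,"twist":-1,"gripper":5},{"dx":0,"dy":0,"dz":0,"twist":-1,"gripper":5},{"dx":0,"dy":0,"dz":0,"twist":-1,"gripper":5},{"dx":0,"dy":0,"dz":0,"twist":-1,"gripper":5}]'
python3 -c "
from h import *
s=sense();print(s['contact_force'],s['ft_torque'],s['joint_pos'][6]);delta([.518,-.1685,.0853],.398+1.571)"
```

```text
time_s: 10.28
tcp_pos: [0.5193, -0.1686, 0.0855]
tool_rot: [2.59, 1.774, 0.004]
contact_force: [0.7, 0.5, 11.8]
grip_width: 0.014
grasp_force: 112.2
[ 0.70923059  0.53847497 11.77000197] [ 0.22293462  0.0748556  -0.11070772] -0.4096779547105321
tool [ 0.5193 -0.1686  0.0855] yaw 1.201 j7 -0.41 units dxyz [-0.01 -0.03  0.  ]
world turn 0.768 twist units -7.68
```

```bash
python3 -m inch '[{"dx":0,"dy":0,"dz":0,"twist":-1,"gripper":5},{"dx":0,"dy":0,"dz":0,"twist":-1,"gripper":5},{"dx":0,"dy":0,"dz":0,"twist":-1,"gripper":5},{"dx":0,"dy":0,"dz":0,"twist":-1,"gripper":5},{"dx":0,"dy":0,"dz":0,"twist":-1,"gripper":5},{"dx":0,"dy":0,"dz":0,"twist":-1,"gripper":5},{"dx":0,"dy":0,"dz":0,"twist":-1,"gripper":5},{"dx":0,"dy":0,"dz":0,"twist":-0.7,"gripper":5},{"dx":0,"dy":0,"dz":0,"twist":0,"gripper":5},{"dx":0,"dy":0,"dz":0,"twist":0,"gripper":5}]'
python3 -c "
from h import *
s=sense();print(s['contact_force'],s['ft_torque'],s['joint_pos'][6]);delta([.518,-.1685,.0853],.398+1.571)"
```

```text
time_s: 11.52
tcp_pos: [0.5192, -0.1686, 0.0854]
tool_rot: [1.738, 2.613, 0.002]
contact_force: [-0.2, 0.9, 12.3]
grip_width: 0.0141
grasp_force: 112.2
[-0.24312181  0.87859784 12.31424085] [ 0.09741666  0.13072113 -0.04373039] 0.22926749482529735
tool [ 0.5192 -0.1686  0.0854] yaw 1.968 j7 0.229 units dxyz [ 0.01 -0.03  0.  ]
world turn 0.001 twist units -0.01
```

```bash
python3 -m inch '[{"dx":0,"dy":0,"dz":-0.1,"twist":0,"gripper":5},{"dx":0,"dy":0,"dz":-0.1,"twist":0,"gripper":5},{"dx":0,"dy":0,"dz":-0.07,"twist":0,"gripper":5},{"dx":0,"dy":0,"dz":0,"twist":0,"gripper":5},{"dx":0,"dy":0,"dz":0,"twist":0,"gripper":5}]'
python3 - <<'E'
from h import *
s=sense();print(s['contact_force'],s['ft_torque'])
p=snapshot("wrist");cv2.imwrite("pics/w3.png",p["frame"])
E
```

```text
time_s: 12.15
tcp_pos: [0.5192, -0.1686, 0.0959]
tool_rot: [1.738, 2.613, 0.002]
contact_force: [0.3, -0.3, 8.6]
grip_width: 0.0137
grasp_force: 111.7
[ 0.3377133  -0.32096453  8.64304197] [ 0.10582411 -0.28116786  0.04999088]
```

View pics/w3.png

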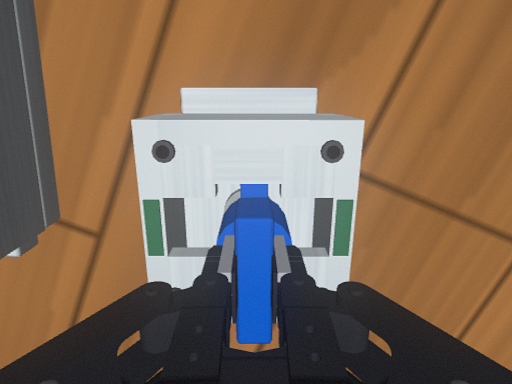

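Both slots show empty beside the green marks at (152,228) and (343,228). The bar lies at right angles to them and the lug disappears under the lip at (254,185). Releasing.

```bash
python3 -m inch '[{"dx":0,"dy":0,"dz":-0.03,"twist":0,"gripper":5},{"dx":0,"dy":0,"dz":0,"twist":0,"gripper":12},{"dx":0,"dy":0,"dz":0,"twist":0,"gripper":30},{"dx":0,"dy":0,"dz":0,"twist":0,"gripper":60},{"dx":0,"dy":0,"dz":0,"twist":0,"gripper":60},{"dx":0,"dy":0,"dz":0,"twist":0,"gripper":60},{"dx":0,"dy":0,"dz":-0.5,"twist":0,"gripper":60},{"dx":0,"dy":0,"dz":-1,"twist":0,"gripper":60},{"dx":0,"dy":0,"dz":-1,"twist":0,"gripper":60},{"dx":-0.5,"dy":0,"dz":-0.5,"twist":0,"gripper":60},{"dx":-0.5,"dy":0,"dz":0,"twist":0,"gripper":60},{"dx":0,"dy":0,"dz":0,"twist":0,"gripper":60}]' 40
python3 - <<'E'
from h import *
p=snapshot("wrist");cv2.imwrite("pics/w4.png",p["frame"])
for d in regions_of("plug",p):
    c=cloud(p,d["mask"]); zt=np.percentile(c[:,2],97); top=c[c[:,2]>zt-.006]; y,r=yaw_of(top); print(round(d["conf"],2),np.round(d["uv"]),"top",zt.round(4),np.ptp(top[:,2]).round(4),"yaw-port",((y-.398)%np.pi).round(3),np.round(r[0],1),np.round(r[1],1))
greens(p,np.array([.517,-.1688]))
E
```

```text
time_s: 13.7
tcp_pos: [0.5326, -0.2074, 0.2148]
tool_rot: [-1.743, -2.612, 0.001]
contact_force: [-0.8, 0.8, -0.8]
grip_width: 0.0601
grasp_force: 0.0
0.82 [256. 139.] top 0.1252 0.0056 yaw-port 1.554 [ 522.8 -171.8] [15.6 60.1]
greens 768 [[0.4683, -0.1887, 0.0708], [0.567, -0.1478, 0.071]] ctr [ 0.5177 -0.1683  0.0709] yaw 0.393 dist 0.1068
```

View pics/w4.png

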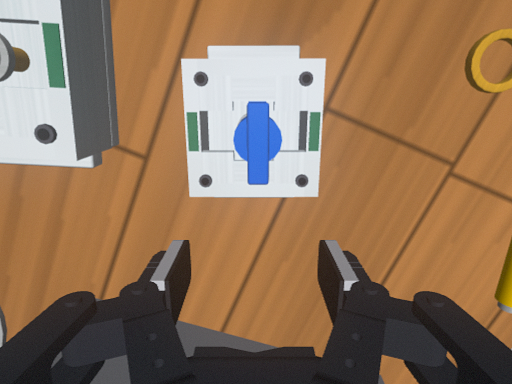

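The plug sits at the right height with the bar across the slots, but its top is about 6 mm off centre. I'll check for tilt before handing in.

```bash
python3 - <<'E'
from h import *
for n in ("wrist","top","scene"):
    p=snapshot(n); d,c=near(p,"plug",np.array([.52,-.17]))
    if c is None: print(n,"none"); continue
    zt=np.percentile(c[:,2],90); top=c[abs(c[:,2]-zt)<.007]; m=top.mean(0)
    q=np.c_[top[:,:2]-m[:2],np.ones(len(top))]; k=np.linalg.lstsq(q,top[:,2],rcond=None)[0]
    r=yaw_of(top)[1]; print(n,len(top),"c",np.round(r[0],1),np.round(r[1],1),"slope",k[:2].round(3))
    w=c[(c[:,2]>.068)&(c[:,2]<.094)]; 
    if len(w)>20: print("  hub pts",len(w),w.mean(0).round(4),np.round(cv2.minEnclosingCircle(w[:,:2].astype(np.float32)*1000),1) if 0 else cv2.minEnclosingCircle(w[:,:2].astype(np.float32)*1000))
    greens(p,np.array([.517,-.1688]))
E
```

```text
wrist 1769 c [ 522.6 -171.9] [15.9 59.7] slope [0.008 0.005]
  hub pts 343 [ 0.5224 -0.1713  0.0926] ((526.5086059570312, -179.62420654296875), 27.933563232421875)
greens 765 [[0.4687, -0.1898, 0.0709], [0.5673, -0.1485, 0.071]] ctr [ 0.518  -0.1692  0.0709] yaw 0.396 dist 0.1068
top 174 c [ 519.9 -171.9] [15.9 59.6] slope [0.023 0.005]
  hub pts 75 [ 0.5136 -0.172   0.089 ] ((519.9254150390625, -172.33203125), 19.599708557128906)
greens 66 [[0.5652, -0.1484, 0.0698], [0.4669, -0.1906, 0.0697]] ctr [ 0.5161 -0.1695  0.0697] yaw -2.737 dist 0.1069
scene 314 c [ 521.9 -169.4] [17.4 59.4] slope [-0.143 -0.053]
  hub pts 236 [ 0.5343 -0.1649  0.0843] ((515.249267578125, -169.68331909179688), 32.1880989074707)
greens 150 [[0.5662, -0.147, 0.0688], [0.4679, -0.1886, 0.0689]] ctr [ 0.5171 -0.1678  0.0689] yaw -2.742 dist 0.1067
```

The wrist view, the best of the three, puts the bar top level to 0.01 rad. All three views put the plug about 5 mm off centre (limit 10) and the seated height is right, so I'm handing in.

```bash
python3 -c "
from plant import *
print(sign_off())"
```

```text
the job is handed in; nothing more can be done
None
```

The blue plug is locked in the port and the job is handed in at about 14 s of the 40 s; no verdict came back, but my last measurements had it upright, a quarter turn from the slots, at seat height and about 5 mm off centre (limit 10).

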